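# Open the bench gas valve with its loose square key

## Robot

A 6-joint arm with a two-finger parallel gripper is mounted at the origin on a cart in front of the work surface, level with it; the furniture and walls round the work are solid. World frame = base frame: x ahead of the robot, y to its left, z up, the work surface at z = 0. Lengths are in mm, angles in rad, forces in N, time in s.
With the tool pointing down it reaches from about 350 to 875 mm from the base axis. Payload 4.2 kg.
Tool frame: the origin (TCP) lies midway between the tips of the shut fingers; the grasp point (between the pads) lies 19 mm behind it; z points along the fingers, y is the line along which they close (so a half turn about z gives the same grasp; the last joint's range is limited). The gripper opens to 85 mm and grips with 20 to 120 N. Pads are 22 mm wide; open, the fingers measure 114 mm over their backs; the gripper's body (76 mm by 85 mm) begins 54 mm behind the grasp point. The pads swing forward as they close: fully open they stand 13 mm farther back than shut.
Start: joints at [-1.058, 0.385, 0.008, 0, -1.194, -0.259], TCP at [156.944, -604.953, 231.312] pointing down, gripper open.
Joint ranges: [-3.14, 3.14], [-1.21, 2.06], [-1.07, 1.41], [-3.16, 2.05], [-2.99, -0.16], [-3.1, 3.1]. Speed limits (rad/s): [2.79, 2.79, 3.14, 3.14, 3.14, 3.14].

## Interface

Orientations are given as a 3x3 rotation matrix whose columns are the frame's x, y, z axes.
In Python, from plant import env gives the robot as it stands.
- The arm moves only by the tool servo_tool, never from a script. Its argument "targets" is a list of rows, each an object with "travel": the shift along the tool's x, y, z in cm, a list of three; "twist": the turn, a rotation vector about the tool's x, y, z in rad, a list of three; "hand": the finger opening in cm, from 0 to 8.54. A call has 1 to 12 rows; each row shifts and turns the commanded pose from where the row before left it, along the tool's axes as they then stand; what a row does not reach is not made up. A row lasts 1/10 s, in which the tool goes at most 50 mm and 8.59 degrees, less where a joint would pass 70% of its speed; a pose out of reach is approached as far as the arm can. A call with a gripper value outside its range is refused whole. The fingers move at their own pace and stop on an object; the grip force is fixed at half the most. Time passes only in rows, so rows that do not move let the fingers close. It gives the time, the measured TCP pose, the force, the opening and the grip force at its end, in the units of the state.
- env.sense(): the state, without advancing time (a new reading comes with each control period).
- env.grab_frame(name): name is "scene" or "top" or "wrist"; returns a dict with "image" (384x512x3 uint8, blue, green, red), "intrinsics" (3x3 intrinsics, pixels), "view" (4x4, takes a point from world to camera coordinates). Camera axes: x right, y down, z forward; pixel columns grow to the right and rows downward; lengths in mm; the calibration is good to about 2 mm. The wrist camera is an equidistant fisheye: a pixel r from the principal point sees the ray r / f radians off the axis. A picture is of the moment at which its call begins. There is no depth.
- env.hand_in(): hands the job in; it is judged then, once.
The state is a dict: "time_s": time; "joints": joint angles; "qd": joint speeds; "tau": joint torques, N m; "eef_pos": TCP position; "orientation": TCP orientation; "wrist_force": force on the tool from outside, world axes, zero at the start; "moment": the same for the moment, N m; "gripper_width": finger opening in mm; "finger_force": force on a finger pad.
Only numpy, scipy, OpenCV 4.12 (cv2) and the standard library are available. Lean on these libraries where they do the work, as an engineer would, in place of code of your own. Each camera call takes 0.05 s, during which the arm holds its last target. There are 200 camera calls.

## Task

Turn the torch gas on: take the red-handled square key from its wooden stand, feel it into the recessed square socket of the brass gas valve until it is fully home, then turn it anticlockwise (seen from above) all the way to the valve's stop. Press only gently with the key, for the valve must not be forced; leave the key standing in the socket, let go of it, and do not disturb the other things on the bench.

Things in the scene. Friction and masses are not known exactly. Their poses are not given: they have to be found in the camera images.
- key: Loose upright square key, 90 mm tall, 0.1 to 0.16 kg; origin at the centre of its foot, z up along it. Steel shank 12 x 12 mm (sides along the key's x, y) to 60 mm up, the lowest 3 mm only 11 x 11 mm. Flat red handle 60 to 90 mm up, 44 mm wide along x, 14 mm thick along y: pinch it across y. It starts standing in the stand's hole, upright, its sides within 3 degrees of the hole.
- key_tip (a point): Centre of the key's foot (the same point as the key's origin).
- key_stand: Wooden block 70 x 70 x 40 mm, fixed to the bench; origin under its centre. A square hole of 14 mm, 30 mm deep, in the middle of its top holds the key (key foot 10 mm above the bench); pull the key straight up by at least 35 mm.
- valve: Brass gas valve fixed to the bench, origin under its centre: steel base plate 96 (x) by 124 (y) by 8 mm, brass body 80 x 80 mm up to 25 mm, hose tails along +y and -y. On it a round steel bonnet, 58 mm outer diameter, rim 65 mm above the bench, with a round well of 40 mm diameter, 15 mm deep; in the well's flat floor, the top of the brass spindle, is the square socket.
- valve_face (a point): Point on the valve's own centre line at rim height, 65 mm above the bench. The bonnet is bolted on with play: well and socket share one centre, but it lies up to 6 mm in the valve's x and up to 6 mm in its y from this point, rigid, different each time, told by no reading. Feel for it, e.g. touch facing walls of the well with the shank (some 13 mm of play to each side).
- socket_nominal (a point): Where the centre of the socket's mouth would be without the bonnet's offset (see valve_face): on the valve's centre line, 50 mm above the bench (the well's floor). Socket 13 x 13 mm, 1 mm chamfer at its mouth, 20 mm deep to a solid floor 30 mm above the bench. The key is fully home with its foot there (up to 35 mm above the bench counts).
- spindle (a joint): Angle of the spindle, rad: 0 = shut, 1.3 = fully open at a hard stop; starts between 0 and 0.25; grows anticlockwise seen from above. The sides of the square socket lie along the valve's x and y turned by this angle about z (or quarter turns). Friction about 0.1 N m; it stays where it is left. Contact forces in the socket must stay under 60 N: under 0.3 N m of turning, 25 N of push.
- spirit_lamp: Bystander: small glass spirit lamp with purple filling, 60 mm wide, 73 mm tall, loose; origin under its centre.
- lighter: Bystander: red lighter lying flat, 16 x 77 x 23 mm, loose; origin under its centre.
- card_box: Bystander: small plain carton, 70 x 66 x 35 mm, loose; origin under its centre.
- phone: Bystander: black phone lying flat, 154 x 78 x 10 mm, loose; origin under its centre.

How it is judged (in metres and radians):
On the way:
1. the key is fully home in the socket, with the valve not yet opened (z of key_tip in the frame of valve below 0.035 m and horizontal distance between key_tip and valve_face below 0.012 m and angle between key's own z axis and vertical below 0.12 rad and value of joint spindle below 0.6 rad), for 0.2 s.
At the end, for the whole second after the job is handed in: The key stands upright (within 7 degrees), released and at rest, fully home in the socket (foot within 5 mm of the socket's floor), and the spindle is turned open to within 0.08 rad of its stop at 1.3 rad (z of key_tip in the frame of valve below 0.035 m and horizontal distance between key_tip and valve_face below 0.012 m and angle between key's own z axis and vertical below 0.12 rad and value of joint spindle above 1.22 rad and linear speed of key below 0.02 m/s); the robot touches nothing.
It fails at once if the key pushes on the valve with more than 60 N (contact force between key and valve above 60 N).
It fails at once if the robot's arm or fingers push on the valve itself with more than 15 N (contact force between any of the fingers, the arm and valve above 15 N).
It fails at once if another thing on the bench is moved by more than 20 mm (distance of any of spirit_lamp, lighter, card_box, phone from where it was at the start of the episode above 0.02 m).
It also fails if it takes over 61 s, if anything falls off the work surface, if the arm or the gripper's body presses on something with over 40 N, if the wrist force passes 120 N, or if a joint passes its speed limit or range.

## Working session

There is one attempt and no reset: what is moved stays moved. The work goes in short steps, Python scripts to look and compute and a tool call to move; the robot and the scene stay as the last step left them, time stands still between calls to the robot, and variables do not carry over. Pictures are saved under pics/ and viewed, at most 10 in all, crops included, and the job is handed in when it is done.

Besides the shell and the picture viewer there is one more tool, called after "Request:" as a command line: name --argument value ..., lists and objects as JSON in quotes. servo_tool: Moves the arm, as the interface text tells. Its arguments: {"type":"object","properties":{"targets":{"type":"array","items":{"type":"object","properties":{"travel":{"type":"array","items":{"type":"number"}},"twist":{"type":"array","items":{"type":"number"}},"hand":{"type":"number"}}}}},"required":["targets"]}

```bash
mkdir -p pics; ls; python3 - <<'E'
from plant import env
import cv2,numpy as np
np.set_printoptions(precision=4,suppress=True)
s=env.sense()
for k,v in s.items(): print(k,v)
ims=[]
for n in("scene","top"):
    f=env.grab_frame(n); cv2.imwrite(f"pics/{n}0.png",f["image"]); np.savez(f"pics/{n}0.npz",**f); print(n,f["intrinsics"],f["view"])
E
```

```text
pics
time_s 0.0
joints [-1.0584  0.3856  0.0066 -0.0005 -1.194  -0.2586]
qd [-0.0017 -0.0007  0.0009  0.0005 -0.0003 -0.0001]
tau [  0.0012 -39.2288  18.841    4.1865  -0.0046  -0.    ]
eef_pos [ 156.7888 -604.4246  230.2138]
orientation [[-0.968  -0.2509 -0.0007]
 [-0.2509  0.968   0.0021]
 [ 0.0001  0.0022 -1.    ]]
wrist_force [-0.1417 -0.4804 -0.1357]
moment [ 0.0101 -0.0346 -0.0112]
finger_force 0.0
gripper_width 85.15895338568342
scene [[399.5652   0.     253.0694]
 [  0.     399.5652 189.2575]
 [  0.       0.       1.    ]] [[ -0.709   -0.7052   0.0073 450.6558]
 [ -0.5089   0.5045  -0.6975 300.2218]
 [  0.4882  -0.4983  -0.7165 840.6841]
 [  0.       0.       0.       1.    ]]
top [[354.6333   0.     249.2318]
 [  0.     354.6333 198.3253]
 [  0.       0.       1.    ]] [[  0.0164  -0.9995   0.0256  67.6026]
 [ -0.9856  -0.0205  -0.1681 592.9767]
 [  0.1685  -0.0225  -0.9854 901.652 ]
 [  0.       0.       0.       1.    ]]
```

```bash
python3 -c "
import cv2;[cv2.imwrite(f'pics/{n}0b.png',cv2.resize(cv2.imread(f'pics/{n}0.png'),(800,600),interpolation=cv2.INTER_CUBIC)) for n in('scene','top')]"
```

```text
(no output)
```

View pics/top0b.png

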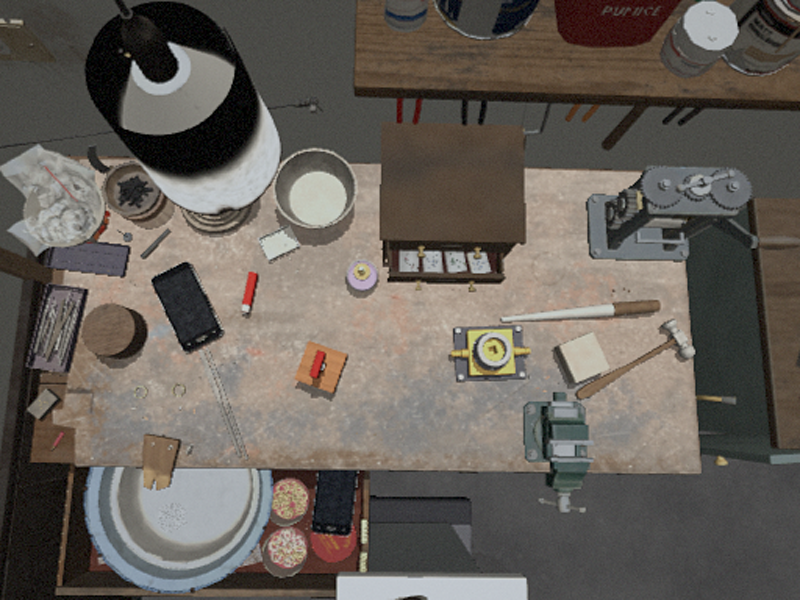

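View pics/scene0b.png

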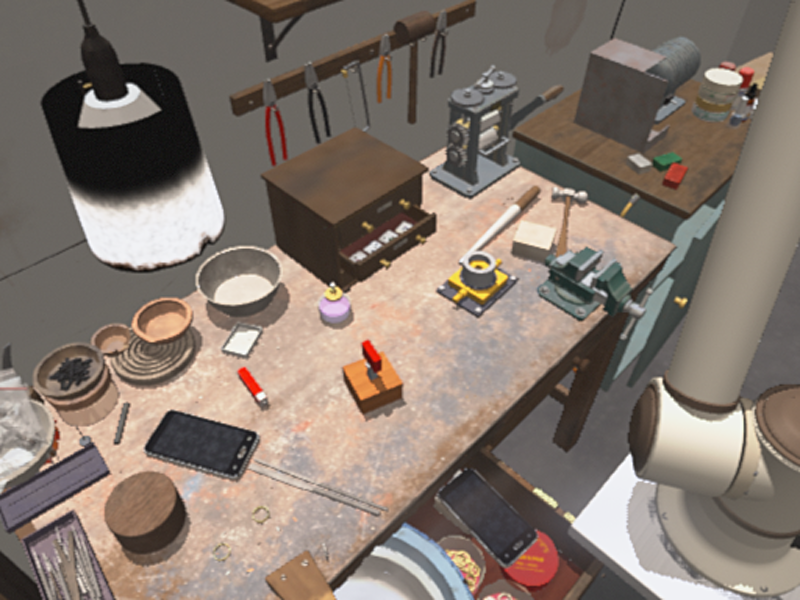

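The top view (800x600) shows the stand at (321,369) with the red handle at (318,364). The valve is at (490,352), with its bonnet ring at (493,350). In the scene view the handle is at (372,355), the stand at (373,383) and the bonnet at (479,266).

```bash
cat > h.py <<'E'
import numpy as np,cv2
np.set_printoptions(precision=3,suppress=True)
def ray(f,uv):
    uv=np.atleast_2d(uv).astype(float);K=f["intrinsics"];V=f["view"]
    d=np.c_[uv,np.ones(len(uv))]@np.linalg.inv(K).T@V[:3,:3]
    return -V[:3,:3].T@V[:3,3],d
def onz(f,uv,z):
    c,d=ray(f,uv); return c+d*((z-c[2])/d[:,2])[:,None]
def tri(f,a,g,b):
    c1,d1=ray(f,a);c2,d2=ray(g,b);d1=d1[0];d2=d2[0]
    t=np.linalg.lstsq(np.c_[d1,-d2],c2-c1,rcond=None)[0]
    p=c1+t[0]*d1;q=c2+t[1]*d2; return (p+q)/2,np.linalg.norm(p-q)
E
python3 - <<'E'
from h import *
F={n:dict(np.load(f"pics/{n}0.npz")) for n in("scene","top")}
roi={"top":{"key":(185,215,215,260),"stand":(180,210,230,260),"valve":(285,195,345,250)},
"scene":{"key":(225,212,255,240),"stand":(210,212,265,268),"valve":(275,155,335,205)}}
rng={"key":((0,170,90),(4,255,255)),"stand":((5,120,60),(16,255,255)),"valve":((22,120,80),(34,255,255))}
for n in F:
    hsv=cv2.cvtColor(F[n]["image"],cv2.COLOR_BGR2HSV)
    for k,(x0,y0,x1,y1) in roi[n].items():
        m=cv2.inRange(hsv[y0:y1,x0:x1],*map(np.array,rng[k]))
        nn,l,st,ce=cv2.connectedComponentsWithStats(m); i=1+st[1:,4].argmax()
        ys,xs=np.nonzero(l==i if k!="valve" else m); p=np.c_[xs+x0,ys+y0].astype(np.float32)
        r=cv2.minAreaRect(p); box=cv2.boxPoints(r)
        print(n,k,len(p),"mean",p.mean(0),"rect",r)
        for z in {"key":(90,75),"stand":(40,),"valve":(25,)}[k]:
            w=onz(F[n],box,z); print("  z",z,w[:,:2].tolist(),"ctr",w.mean(0)[:2], "edges",np.linalg.norm(np.diff(w[:3],axis=0),axis=1), "ang",[np.degrees(np.arctan2(*(w[i+1]-w[i])[1::-1])) for i in(0,1)])
    for k,(x0,y0,x1,y1) in (("stand",(175,205,240,270)),("valve",(280,190,345,250))) if n=="top" else (("key",(210,200,270,270)),("valve",(270,145,340,205))):
        cv2.imwrite(f"pics/{n}_{k}.png",cv2.resize(F[n]["image"][y0:y1,x0:x1],(400,400*(y1-y0)//(x1-x0)),interpolation=cv2.INTER_CUBIC))
a=[cv2.resize(cv2.imread(f"pics/{q}.png"),(400,300)) for q in("top_stand","top_valve","scene_key","scene_valve")]
cv2.imwrite("pics/m.png",np.vstack([np.hstack(a[:2]),np.hstack(a[2:])]))
E
```

```text
scene key 97 mean [237.505 225.732] rect ((238.10000610351562, 226.70001220703125), (20.124608993530273, 5.81377649307251), 63.43495178222656)
  z 90 [[519.3108470583468, 191.0582351513935], [516.5220209527013, 176.95415240458163], [463.5253483002632, 199.1775557656864], [466.5121210391379, 212.60192544023857]] ctr [491.468 194.948] edges [14.377 57.468] ang [np.float64(-101.18491995819424), np.float64(157.24995022083485)]
  z 75 [[528.8602173898022, 182.83001023576668], [526.0131702866884, 168.43148325514892], [471.91011128119686, 191.11883404854586], [474.95923745534543, 204.82345791006702]] ctr [500.436 186.801] edges [14.677 58.667] ang [np.float64(-101.18491995819433), np.float64(157.24995022083488)]
scene stand 857 mean [238.328 245.336] rect ((238.623291015625, 243.67124938964844), (33.18699645996094, 32.35939025878906), 65.55604553222656)
  z 40 [[537.5087147404001, 222.31665742883087], [517.2206401527694, 142.65618293971835], [429.8196144420826, 183.71756894600986], [451.31350523939, 257.3034022691043]] ctr [483.966 201.498] edges [82.203 96.566] ang [np.float64(-104.2884332
[... 1349 characters left out ...]
3980519, 237.89616140579915], [537.6632511554484, 217.48365464019315], [514.9557128875433, 149.84728301604378], [449.75115516151885, 171.03090122681783]] ctr [493.599 194.065] edges [68.738 71.346] ang [np.float64(-17.275102886104047), np.float64(-108.55843101488124)]
top valve 72 mean [309.583 224.486] rect ((311.39178466796875, 227.6185760498047), (43.05067443847656, 29.241971969604492), 23.96249008178711)
  z 25 [[504.480215093552, -22.70947049632096], [578.4813481158951, -55.550935081385134], [532.2842296240599, -163.274562356312], [459.30616970218813, -129.16042330319965]] ctr [518.638 -92.674] edges [ 80.961 117.212] ang [np.float64(-23.93149408940404), np.float64(-113.21200195817502)]
```

View pics/m.png

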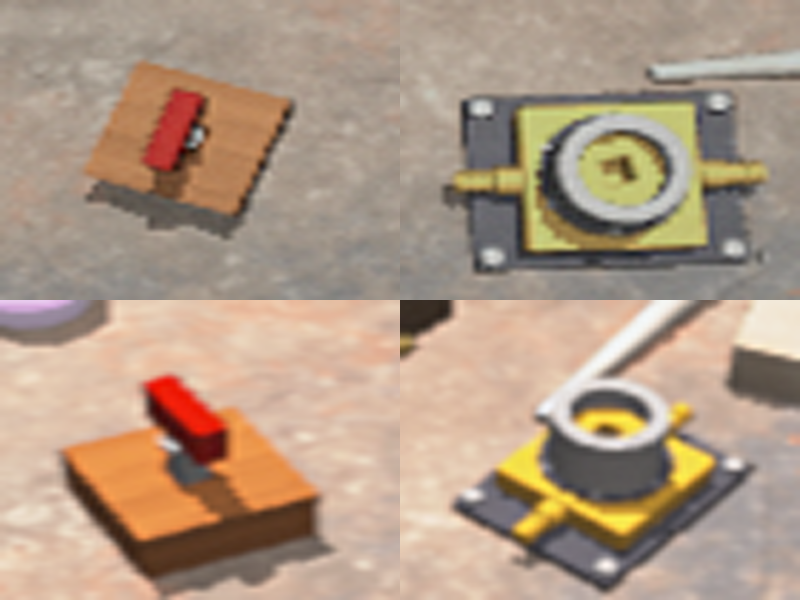

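The crops confirm the key stands at about (494,195) with its handle along -17°. Bonnet ring, well and socket are all visible. I'll go over the valve first for a wrist view.

Request:
servo_tool --targets '[{"travel": [-3.7, 3.3, -0.2], "twist": [0, 0, 0], "hand": 8.5}, {"travel": [-3.7, 3.3, -0.2], "twist": [0, 0, 0], "hand": 8.5}, {"travel": [-3.7, 3.3, -0.2], "twist": [0, 0, 0], "hand": 8.5}, {"travel": [-3.7, 3.3, -0.2], "twist": [0, 0, 0], "hand": 8.5}, {"travel": [-3.7, 3.3, -0.2], "twist": [0, 0, 0], "hand": 8.5}, {"travel": [-3.7, 3.3, -0.2], "twist": [0, 0, 0], "hand": 8.5}, {"travel": [-3.7, 3.3, -0.2], "twist": [0, 0, 0], "hand": 8.5}, {"travel": [-3.7, 3.3, -0.2], "twist": [0, 0, 0], "hand": 8.5}, {"travel": [-3.7, 3.3, -0.2], "twist": [0, 0, 0], "hand": 8.5}, {"travel": [-3.7, 3.3, -0.2], "twist": [0, 0, 0], "hand": 8.5}, {"travel": [-3.7, 3.3, -0.2], "twist": [0, 0, 0], "hand": 8.5}, {"travel": [-3.7, 3.3, -0.2], "twist": [0, 0, 0], "hand": 8.5}]'

```text
time_s: 1.3
eef_pos: [487.7, -108.1, 255.3]
orientation: [[-0.968, -0.252, -0.0], [-0.252, 0.968, 0.0], [0.0, 0.0, -1.0]]
wrist_force: [0.8, -0.7, -0.1]
gripper_width: 85.0
finger_force: 0.0
```

```bash
python3 - <<'E'
from plant import env
from h import *
s=env.sense();print(s["time_s"],s["eef_pos"],s["joints"]);print(s["orientation"])
f=env.grab_frame("wrist");np.savez("pics/w1.npz",**f);cv2.imwrite("pics/w1.png",cv2.resize(f["image"],(800,600)));print(f["intrinsics"],f["view"])
V=f["view"];print("cam",-V[:3,:3].T@V[:3,3])
E
```

```text
1.3 [ 487.742 -108.116  255.283] [ 0.107  0.152 -0.252 -0.    -1.167 -1.424]
[[-0.968 -0.252 -0.   ]
 [-0.252  0.968  0.   ]
 [ 0.     0.    -1.   ]]
[[297.319   0.    254.711]
 [  0.    297.319 193.066]
 [  0.      0.      1.   ]] [[  -0.251    0.968    0.001  225.985]
 [   0.915    0.237    0.328 -470.223]
 [   0.317    0.083   -0.945  258.017]
 [   0.       0.       0.       1.   ]]
cam [ 404.916 -128.8    397.75 ]
```

View pics/w1.png

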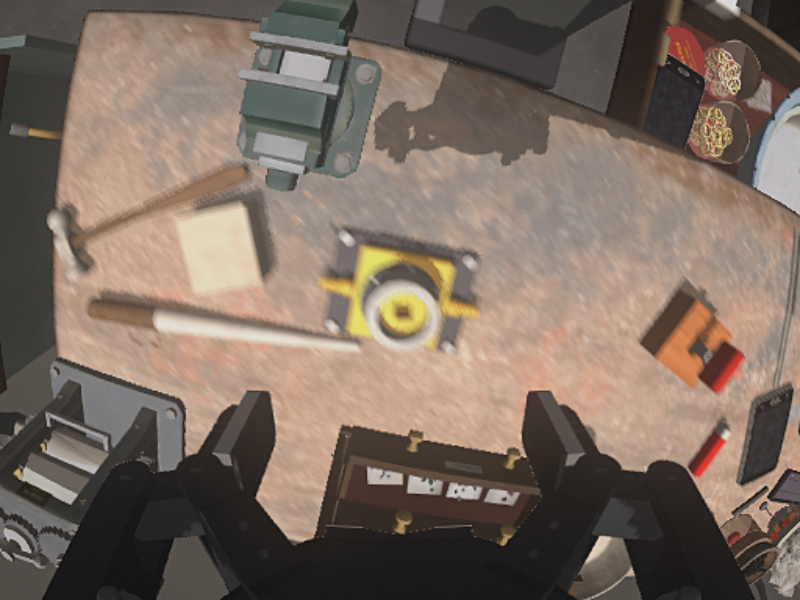

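The wrist view shows the bonnet ring at about (402,313), the socket as a dark square at (404,312), and both stand and key right at (705,350). I'll take a still frame and measure the ring and the socket.

```bash
cat >> h.py <<'E'
def wray(f,uv):
    u=cv2.fisheye.undistortPoints(np.atleast_2d(uv).astype(float)[:,None],f["intrinsics"],np.zeros(4))[:,0]
    V=f["view"];return -V[:3,:3].T@V[:3,3],np.c_[u,np.ones(len(u))]@V[:3,:3]
def wonz(f,uv,z):
    c,d=wray(f,uv);return c+d*((z-c[2])/d[:,2])[:,None]
E
python3 - <<'E'
from plant import env
from h import *
f=env.grab_frame("wrist");np.savez("pics/w2.npz",**f);s=env.sense();print(s["eef_pos"],f["view"][:3,3])
x0,y0,x1,y1=200,140,312,232
im=f["image"];cv2.imwrite("pics/w2.png",cv2.resize(im[y0:y1,x0:x1],None,fx=7,fy=6.5,interpolation=cv2.INTER_CUBIC)[:600,:800])
hsv=cv2.cvtColor(im,cv2.COLOR_BGR2HSV)
m=cv2.inRange(hsv,(20,90,60),(36,255,255));m2=np.zeros_like(m);m2[y0:y1,x0:x1]=m[y0:y1,x0:x1]
n,l,st,ce=cv2.connectedComponentsWithStats(m2)
for i in range(1,n):
    if st[i,4]>15: print(i,st[i],ce[i])
g=hsv[190:212,248:268,2];print(g)
E
```

```text
[ 489.976 -106.185  254.962] [ 225.327 -474.493  254.808]
1 [200 152  51  58 657] [226.881 176.461]
3 [271 160  15  38 165] [279.497 173.479]
4 [238 180  31  26 478] [253.646 192.341]
5 [281 188  21   9  95] [289.947 192.326]
6 [265 200  12  17  57] [271.702 210.86 ]
[[143 157 163 163 163 163 162 161 161 155 196 229 230 229 228 228 228 228
  229 233]
 [140 154 160 158 157 156 156 155 154 147 196 230 230 229 228 228 228 228
  229 232]
 [124 127 132 131 128 127 126 126 124 115 188 230 230 229 228 228 228 228
  229 231]
 [117  96 102 101 102 102 103 102 100  89 182 231 230 229 229 228 228 228
  229 231]
 [117 100 105 105 106 107 106 105 104  93 177 231 231 228 229 228 228 228
  229 233]
 [115  98 103 104 103 103 103 103 101  90 169 231 231 229 229 228 228 229
  229 237]
 [125 104 101 113 115 115 114 115 113  95 168 229 231 229 228 228 229 228
  231 238]
 [174 169 166 176 179 182 184 185 185 174 200 228 230 229 228 228 228 229
  234 238]
 [224 227 228 228 228 230 231 231 231 231 228 229 229 228 228 229 229 231
  239 223]
 [231 232 232 232 231 231 231 231 231 231 230 229 228 229 229 230 2
[... 338 characters left out ...]
 112  88
   81  90]
 [151 148 163 194 213 215 213 227 217 173 195 220 171 147 127 102  86  83
   83 154]
 [161 160 157 154 152 149 149 184 178 159 153 148 143 118  92  87  86  78
  131 218]
 [141 153 157 157 157 157 160 154 147 144 136 121 102  90  89  89  81 112
  201 235]
 [ 96 115 126 127 127 129 134 126 112 102  93  91  91  90  87  82 110 184
  234 233]
 [ 92  91  89  90  89  90  89  90  91  92  92  92  90  84  95 137 191 229
  233 228]
 [ 92  93  93  94  93  93  94  94  93  92  89  84  82 109 164 212 232 230
  225 223]
 [ 88  86  88  89  89  89  89  88  85  84  98 117 146 192 227 231 229 224
  220 217]
 [161 135 116 113 115 110 106 109 135 157 184 203 225 233 233 229 224 221
  218 214]]
```

View pics/w2.png

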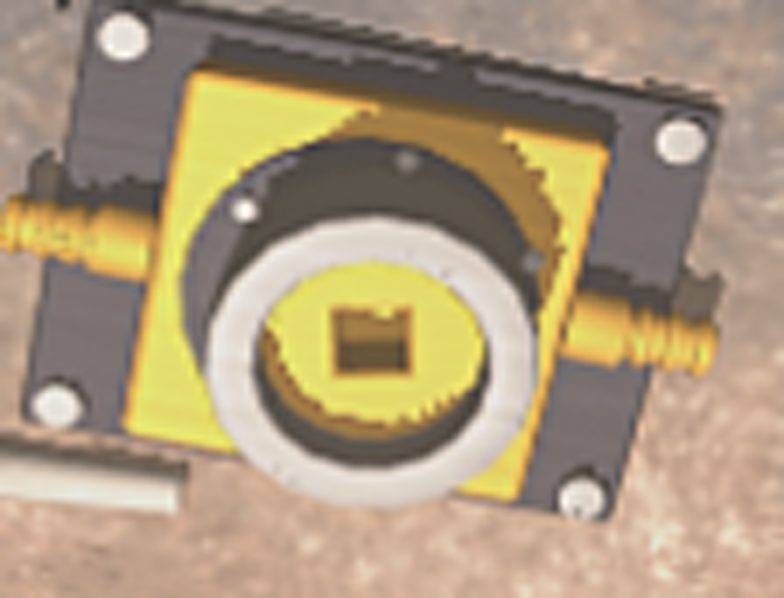

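The crop (scale 7 x 6.5, offset 200,140) shows the socket corners at (333,310), (410,305), (411,376) and (334,377). The ring's outer edge spans x 205..538 and y 215..508. The plate bolts are at (123,37), (680,142), (583,497) and (57,405).

```bash
python3 - <<'E'
from h import *
f=dict(np.load("pics/w2.npz"))
px=lambda a:(np.array(a,float)+.5)/[7,6.5]-.5+[200,140]
def rep(n,w):
    d=np.roll(w,-1,0)-w;print(n,"ctr",w.mean(0)[:2],"edges",np.linalg.norm(d,axis=1),"ang",np.degrees(np.arctan2(d[:,1],d[:,0])))
rep("socket",wonz(f,px([(333,310),(410,305),(411,376),(334,377)]),49.5))
rep("bolts",wonz(f,px([(123,37),(680,142),(583,497),(57,405)]),10))
rep("body",wonz(f,px([(193,72),(608,150),(516,500),(125,432)]),25))
t=np.linspace(0,2*np.pi,60)
rep("ring",wonz(f,px([(205,350),(370,215),(538,350),(375,508)]),65))
# rim mask: bright, unsaturated
h=cv2.cvtColor(f["image"],cv2.COLOR_BGR2HSV);m=cv2.inRange(h,(0,0,150),(180,60,255));z=np.zeros_like(m);z[165:222,226:280]=m[165:222,226:280]
n,l,st,ce=cv2.connectedComponentsWithStats(z);i=1+st[1:,4].argmax()
c,hi=cv2.findContours((l==i).astype(np.uint8),cv2.RETR_CCOMP,cv2.CHAIN_APPROX_NONE)
for k in c:
    if len(k)>40:
        w=wonz(f,k[:,0],65)[:,:2].astype(np.float32);(cx,cy),r=cv2.minEnclosingCircle(w)
        A=np.c_[2*w,np.ones(len(w))];s=np.linalg.lstsq(A,(w**2).sum(1),rcond=None)[0]
        print("circle",len(k),s[:2],"d",2*np.sqrt(s[2]+s[0]**2+s[1]**2),"enc",cx,cy,2*r)
# key handle top & stand via wrist
for n,rg,roi,zz in(("key",((0,170,90),(4,255,255)),(410,190,500,270),90),("stand",((5,120,60),(16,255,255)),(400,175,490,270),40)):
    m=cv2.inRange(h,*map(np.array,rg));x0,y0,x1,y1=roi;q=np.zeros_like(m);q[y0:y1,x0:x1]=m[y0:y1,x0:x1];ys,xs=np.nonzero(q);p=np.c_[xs,ys].astype(np.float32)
    print(n,len(p)); 
    if len(p): rep(n,wonz(f,cv2.boxPoints(cv2.minAreaRect(p)),zz))
E
```

```text
socket ctr [526.499 -96.521] edges [13.59  14.329 13.723 13.536] ang [ 108.997   15.731  -74.348 -164.925]
bolts ctr [526.019 -99.057] edges [108.537  81.511 108.515  81.935] ang [  93.096    3.242  -86.68  -176.742]
body ctr [525.294 -99.274] edges [77.745 77.213 77.573 77.557] ang [  93.101    3.228  -86.645 -176.646]
ring ctr [524.169 -97.037] edges [37.952 38.221 41.985 42.722] ang [ 147.063   62.892  -26.512 -122.787]
circle 130 [526.012 -96.72 ] d 55.70268072879637 enc 525.943359375 -96.0473861694336 57.90839767456055
circle 96 [525.871 -96.8  ] d 41.428064915845646 enc 525.9229125976562 -96.7619400024414 42.61872863769531
key 177
key ctr [496.098 204.749] edges [42.651 13.608 43.407 13.653] ang [ 163.744   78.724  -16.137 -104.472]
stand 1382
stand ctr [499.133 209.296] edges [ 68.578 124.565  79.083 121.853] ang [ 150.818   72.491  -29.925 -112.251]
```

Request:
servo_tool --targets '[{"travel": [-1.1, 4.1, 0.2], "twist": [0, 0, 0], "hand": 8.5}, {"travel": [-1.1, 4.1, 0.2], "twist": [0, 0, 0], "hand": 8.5}, {"travel": [-1.1, 4.1, 0.2], "twist": [0, 0, 0], "hand": 8.5}, {"travel": [-1.1, 4.1, 0.2], "twist": [0, 0, 0], "hand": 8.5}, {"travel": [-1.1, 4.1, 0.2], "twist": [0, 0, 0], "hand": 8.5}, {"travel": [-1.1, 4.1, 0.2], "twist": [0, 0, 0], "hand": 8.5}, {"travel": [-1.2, 4.1, 0.2], "twist": [0, 0, 0], "hand": 8.5}, {"travel": [0, 0, 0], "twist": [0, 0, 0.137], "hand": 8.5}, {"travel": [0, 0, 0], "twist": [0, 0, 0.137], "hand": 8.5}, {"travel": [0, 0, 0], "twist": [0, 0, 0.137], "hand": 8.5}, {"travel": [0, 0, 0], "twist": [0, 0, 0.137], "hand": 8.5}, {"travel": [0, 0, 0], "twist": [0, 0, 0], "hand": 8.5}]'

```text
time_s: 2.6
eef_pos: [490.4, 186.8, 240.9]
orientation: [[-0.957, 0.29, -0.001], [0.29, 0.957, -0.001], [0.001, -0.001, -1.0]]
wrist_force: [0.7, 0.7, -0.1]
gripper_width: 85.1
finger_force: 0.0
```

```bash
python3 - <<'E'
from plant import env
from h import *
s=env.sense();print(s["time_s"],s["eef_pos"],s["joints"]);R=s["orientation"];print(R,"psi",np.degrees(np.arctan2(R[1,1],R[0,1])))
f=env.grab_frame("wrist");np.savez("pics/w3.npz",**f)
h=cv2.cvtColor(f["image"],cv2.COLOR_BGR2HSV)
m=cv2.inRange(h,(0,170,60),(4,255,255))+cv2.inRange(h,(176,170,60),(180,255,255))
n,l,st,ce=cv2.connectedComponentsWithStats(m)
for i in range(1,n):
    if st[i,4]>40:
        ys,xs=np.nonzero(l==i);p=np.c_[xs,ys].astype(np.float32);w=wonz(f,cv2.boxPoints(cv2.minAreaRect(p)),90);d=np.roll(w,-1,0)-w
        print(st[i],ce[i],w.mean(0),np.linalg.norm(d,axis=1),np.degrees(np.arctan2(d[:,1],d[:,0])))
k=np.vstack([0]) if 0 else None
ys,xs=np.nonzero(cv2.inRange(h,(5,120,60),(16,255,255)));print("stand px",xs.min(),xs.max(),ys.min(),ys.max())
c=(254-56,193-80);crop=f["image"][120:235,190:320];cv2.imwrite("pics/w3.png",cv2.resize(crop,None,fx=6,fy=5,interpolation=cv2.INTER_CUBIC))
E
```

```text
2.6 [490.445 186.758 240.881] [ 0.673  0.207 -0.22  -0.    -1.145 -2.538]
[[-0.957  0.29  -0.001]
 [ 0.29   0.957 -0.001]
 [ 0.001 -0.001 -1.   ]] psi 73.1318949397794
[258 161  13  40 484] [264.417 180.341] [495.801 195.45   90.   ] [12.137 42.049 12.648 42.011] [  73.237  -16.02  -106.918  163.284]
[373 210  10  37 328] [376.976 227.518] [589.193 306.726  90.   ] [11.477 47.928 12.26  47.331] [  72.176   -6.523 -109.971  172.666]
stand px 12 511 0 334
```

View pics/w3.png

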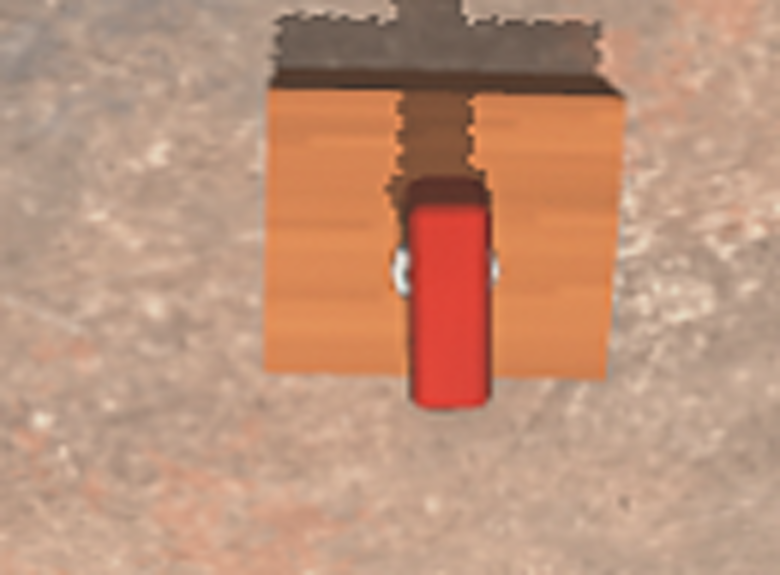

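The key's handle top is central at about (450,305) in the crop, ray-cast to (495.8,195.4) at -16.5°, which agrees with the top view. I'll descend and grip.

Request:
servo_tool --targets '[{"travel": [-0.24, 0.96, 0], "twist": [0, 0, -0.004], "hand": 8.5}, {"travel": [0, 0, 4.0], "twist": [0, 0, 0], "hand": 8.5}, {"travel": [0, 0, 4.0], "twist": [0, 0, 0], "hand": 8.5}, {"travel": [0, 0, 4.0], "twist": [0, 0, 0], "hand": 8.5}, {"travel": [0, 0, 3.0], "twist": [0, 0, 0], "hand": 8.5}, {"travel": [0, 0, 2.2], "twist": [0, 0, 0], "hand": 8.5}, {"travel": [0, 0, 0], "twist": [0, 0, 0], "hand": 8.5}, {"travel": [0, 0, 0], "twist": [0, 0, 0], "hand": 8.5}]'

```text
time_s: 3.45
eef_pos: [496.5, 196.1, 69.6]
orientation: [[-0.959, 0.285, 0.0], [0.285, 0.959, -0.0], [-0.0, -0.0, -1.0]]
wrist_force: [0.8, -1.0, 0.7]
gripper_width: 84.9
finger_force: 0.0
```

Request:
servo_tool --targets '[{"travel": [0, 0, 0], "hand": 0, "twist": [0, 0, 0]}, {"travel": [0, 0, 0], "hand": 0, "twist": [0, 0, 0]}, {"travel": [0, 0, 0], "hand": 0, "twist": [0, 0, 0]}, {"travel": [0, 0, 0], "hand": 0, "twist": [0, 0, 0]}, {"travel": [0, 0, 0], "hand": 0, "twist": [0, 0, 0]}, {"travel": [0, 0, 0], "hand": 0, "twist": [0, 0, 0]}, {"travel": [0, 0, 0], "hand": 0, "twist": [0, 0, 0]}, {"travel": [0, 0, 0], "hand": 0, "twist": [0, 0, 0]}]'

```text
time_s: 4.25
eef_pos: [496.0, 195.8, 69.9]
orientation: [[-0.958, 0.286, 0.001], [0.286, 0.958, 0.0], [-0.001, 0.0, -1.0]]
wrist_force: [-1.3, 0.2, 4.8]
gripper_width: 13.0
finger_force: 60.0
```

Request:
servo_tool --targets '[{"travel": [0, 0, -1.0], "hand": 0, "twist": [0, 0, 0]}, {"travel": [0, 0, -1.5], "hand": 0, "twist": [0, 0, 0]}, {"travel": [0, 0, -1.5], "hand": 0, "twist": [0, 0, 0]}, {"travel": [0, 0, -2.0], "hand": 0, "twist": [0, 0, 0]}, {"travel": [0, 0, -2.5], "hand": 0, "twist": [0, 0, 0]}, {"travel": [0, 0, -2.5], "hand": 0, "twist": [0, 0, 0]}, {"travel": [0, 0, 0], "hand": 0, "twist": [0, 0, 0]}, {"travel": [0, 0, 0], "hand": 0, "twist": [0, 0, 0]}]'

```text
time_s: 5.05
eef_pos: [495.4, 195.7, 179.3]
orientation: [[-0.958, 0.287, -0.0], [0.287, 0.958, 0.001], [0.0, 0.001, -1.0]]
wrist_force: [-0.7, 1.0, -1.8]
gripper_width: 12.8
finger_force: 59.2
```

```bash
python3 - <<'E'
from plant import env
from h import *
s=env.sense();print(s["time_s"],s["eef_pos"],s["joints"],s["wrist_force"],s["moment"],s["gripper_width"]);R=s["orientation"];print(R,"psi",np.degrees(np.arctan2(R[1,1],R[0,1])))
F={n:env.grab_frame(n) for n in("wrist","scene","top")}
for n in F: np.savez(f"pics/k_{n}.npz",**F[n])
# project expected foot into each view
p=s["eef_pos"]+R@[0,0,60]
def proj(f,p,w):
    q=f["view"][:3,:3]@p+f["view"][:3,3]
    if w: return cv2.fisheye.projectPoints(q[None,None],np.zeros(3),np.zeros(3),f["intrinsics"],np.zeros(4))[0].ravel()
    q=f["intrinsics"]@q;return q[:2]/q[2]
out=[]
for n in F:
    c=proj(F[n],p,n=="wrist");print(n,c);x,y=map(int,c);x=min(max(x,40),471);y=min(max(y,45),338)
    out.append(cv2.resize(F[n]["image"][y-45:y+45,x-40:x+40],(266,300),interpolation=cv2.INTER_CUBIC));print(x-40,y-45)
cv2.imwrite("pics/k.png",np.hstack(out))
E
```

```text
5.05 [495.422 195.736 179.267] [ 0.68   0.274 -0.295 -0.001 -1.001 -2.541] [-0.742  1.036 -1.808] [-0.025 -0.009 -0.018] 12.826812057780003
[[-0.958  0.287 -0.   ]
 [ 0.287  0.958  0.001]
 [ 0.     0.001 -1.   ]] psi 73.34614610875825
wrist [254.209 212.9  ]
214 167
scene [236.283 217.552]
196 172
top [201.198 231.466]
161 186
```

View pics/k.png

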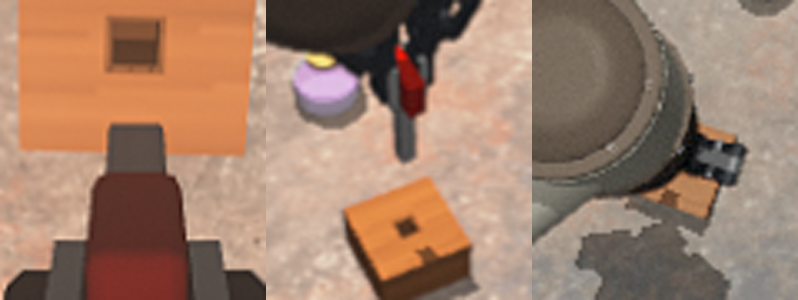

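The key hangs straight in the fingers: in the wrist crop the foot's near edge runs (108,125) to (163,124), and the stand hole is centred at (134,44). I'll work out the foot's offset in the tool frame.

```bash
python3 - <<'E'
from h import *
f=dict(np.load("pics/k_wrist.npz"))
T=np.array([495.422,195.736,179.267]);R=np.array([[-.958,.287,0],[.287,.958,0],[0,0,-1.]])
px=lambda a:(np.array(a,float)+.5)/[266/80,300/90]-.5+[214,167]
for z in(60,57,63):
    w=wonz(f,px([(108,125),(163,124)]),T[2]-z);print(z,(w-T)@R,np.linalg.norm(w[1]-w[0]))
w=wonz(f,px([(106,16),(162,17),(160,73),(107,73)]),40);print("hole",w.mean(0),np.linalg.norm(np.roll(w,-1,0)-w,axis=1))
s=dict(np.load("pics/k_scene.npz"))
w=np.array([266/80,300/90]);q=(np.array([137,160.])+.5)/w-.5+[196,172]
print("scene foot near corner px",q,"onz",onz(s,q,T[2]-60),(onz(s,q,T[2]-60)-T)@R)
E
```

```text
60 [[ 6.971 -5.851 60.   ]
 [ 7.199  6.234 60.   ]] 12.086521679021093
57 [[ 8.137 -5.759 57.   ]
 [ 8.362  6.147 57.   ]] 11.907435769066042
63 [[ 5.804 -5.942 63.   ]
 [ 6.036  6.322 63.   ]] 12.265607588976147
hole [493.795 195.847  40.   ] [16.513 17.355 15.907 17.655]
scene foot near corner px [236.853 219.65 ] onz [[490.053 199.104 119.267]] [[ 6.11   1.686 60.   ]]
```

Request:
servo_tool --targets '[{"travel": [0, 0, 0], "twist": [0, 0, -0.1425], "hand": 0}, {"travel": [0, 0, 0], "twist": [0, 0, -0.1425], "hand": 0}, {"travel": [0, 0, 0], "twist": [0, 0, -0.1425], "hand": 0}, {"travel": [0, 0, 0], "twist": [0, 0, -0.1425], "hand": 0}, {"travel": [0.71, -4.13, 0], "twist": [0, 0, 0], "hand": 0}, {"travel": [0.71, -4.13, 0], "twist": [0, 0, 0], "hand": 0}, {"travel": [0.71, -4.13, 0], "twist": [0, 0, 0], "hand": 0}, {"travel": [0.71, -4.13, 0], "twist": [0, 0, 0], "hand": 0}, {"travel": [0.71, -4.13, 0], "twist": [0, 0, 0], "hand": 0}, {"travel": [0.71, -4.13, 0], "twist": [0, 0, 0], "hand": 0}, {"travel": [0.71, -4.13, 0], "twist": [0, 0, 0], "hand": 0}]'

```text
time_s: 6.3
eef_pos: [527.3, -97.5, 178.2]
orientation: [[-0.961, -0.276, -0.002], [-0.276, 0.961, -0.0], [0.002, 0.001, -1.0]]
wrist_force: [1.0, -0.3, -1.2]
gripper_width: 13.1
finger_force: 59.2
```

Request:
servo_tool --targets '[{"travel": [0, 0, 1.5], "twist": [0, 0, 0], "hand": 0}, {"travel": [0, 0, 1.5], "twist": [0, 0, 0], "hand": 0}, {"travel": [0, 0, 0.8], "twist": [0, 0, 0], "hand": 0}, {"travel": [0, 0, 0], "twist": [0, 0, 0], "hand": 0}, {"travel": [0, 0, 0], "twist": [0, 0, 0], "hand": 0}]'

```text
time_s: 6.8
eef_pos: [528.1, -95.6, 141.3]
orientation: [[-0.961, -0.277, -0.0], [-0.277, 0.961, -0.0], [0.0, -0.0, -1.0]]
wrist_force: [-0.0, 0.4, -0.9]
gripper_width: 12.7
finger_force: 59.3
```

```bash
python3 - <<'E'
from plant import env
from h import *
s=env.sense();R=s["orientation"];print(s["time_s"],s["eef_pos"],s["joints"],s["wrist_force"],s["moment"],"psi",np.degrees(np.arctan2(R[1,1],R[0,1])))
f=env.grab_frame("wrist");np.savez("pics/v1.npz",**f,T=s["eef_pos"],R=R)
p=s["eef_pos"]+R@[0,0,60];q=f["view"][:3,:3]@p+f["view"][:3,3]
c=cv2.fisheye.projectPoints(q[None,None],np.zeros(3),np.zeros(3),f["intrinsics"],np.zeros(4))[0].ravel();print(c)
x,y=map(int,c);x-=50;y-=60;print(x,y);cv2.imwrite("pics/v1.png",cv2.resize(f["image"][y:y+80,x:x+100],None,fx=7,fy=7,interpolation=cv2.INTER_CUBIC))
E
```

```text
6.8 [528.075 -95.596 141.252] [ 0.123  0.321 -0.336  0.    -0.914 -1.414] [-0.046  0.413 -0.944] [ 0.004 -0.026  0.027] psi 106.08100497291512
[253.539 212.377]
203 152
```

View pics/v1.png

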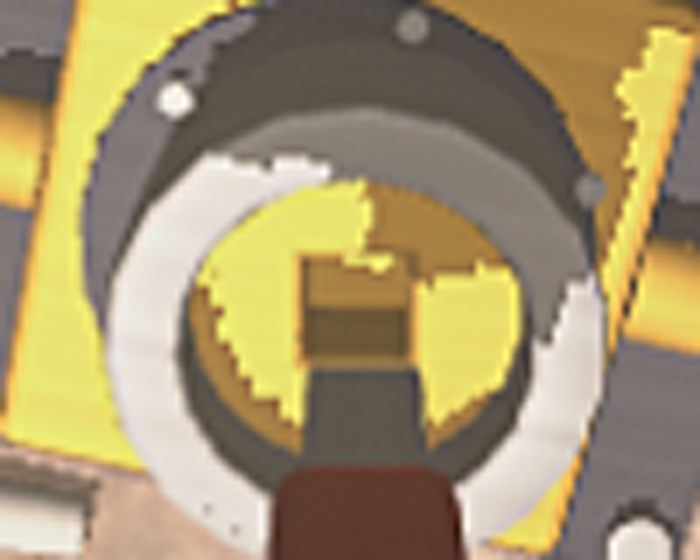

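The wrist crop shows the socket mouth at x 300..413, y 254..366, with edges nearly parallel to the shank. The foot's near edge runs (306,370) to (420,370).

```bash
python3 - <<'E'
from h import *
f=dict(np.load("pics/v1.npz"));T=f["T"];R=f["R"]
px=lambda a:(np.array(a,float)+.5)/7-.5+[203,152]
for n,a,z in(("foot",[(306,370),(420,370)],T[2]-60),("sock top+sides",[(300,255),(413,252),(413,366),(300,366)],49.5),("left/right in",[(303,300),(409,300)],49.5)):
    w=wonz(f,px(a),z);d=np.diff(w,axis=0);print(n,((w-T)@R)[:,:2].tolist(),w.mean(0),np.linalg.norm(d,axis=1),np.degrees(np.arctan2(d[:,1],d[:,0])))
h=cv2.cvtColor(f["image"],cv2.COLOR_BGR2HSV)
# rim outer: fit circle with hand points on outer edge at z=65
w=wonz(f,px([(105,350),(118,270),(160,190),(360,108),(470,135),(560,205),(600,290),(603,360),(180,500),(560,470)]),65)[:,:2]
s=np.linalg.lstsq(np.c_[2*w,np.ones(len(w))],(w**2).sum(1),rcond=None)[0];print("rim",s[:2],2*np.sqrt(s[2]+s[0]**2+s[1]**2),(np.r_[s[:2],0]-T)@R)
E
```

```text
foot [[6.305626364446353, -5.288964228426155], [6.295959991801006, 6.615870980692319]] [521.814 -96.726  81.252] [11.905] [106.034]
sock top+sides [[8.522313058088107, -6.811336934914514], [8.88439788575948, 6.571920816563851], [-5.585562203688676, 6.672243418164234], [-5.5755801708195145, -6.968923743050059]] [526.577 -96.191  49.5  ] [13.388 14.47  13.641] [107.631  16.478 -73.961]
left/right in [[2.8710955683177457, -6.514485059974773], [2.8607729578270753, 6.134828840475841]] [525.339 -96.606  49.5  ] [12.649] [106.034]
rim [525.623 -96.575] 56.045848972498675 [  2.562  -0.226 141.253]
```

Request:
servo_tool --targets '[{"travel": [0.11, -0.08, 0], "twist": [0, 0, 0], "hand": 0}, {"travel": [0, 0, 0.9], "twist": [0, 0, 0], "hand": 0}, {"travel": [0, 0, 0.9], "twist": [0, 0, 0], "hand": 0}, {"travel": [0, 0, 0.8], "twist": [0, 0, 0], "hand": 0}, {"travel": [0, 0, 0], "twist": [0, 0, 0], "hand": 0}, {"travel": [0, 0, 0], "twist": [0, 0, 0], "hand": 0}]'

```text
time_s: 7.45
eef_pos: [526.9, -97.0, 114.9]
orientation: [[-0.961, -0.276, -0.001], [-0.276, 0.961, -0.0], [0.001, 0.0, -1.0]]
wrist_force: [1.0, 0.4, -1.4]
gripper_width: 13.0
finger_force: 59.4
```

Request:
servo_tool --targets '[{"travel": [0, 0, 0.1], "twist": [0, 0, 0], "hand": 0}, {"travel": [0, 0, 0.1], "twist": [0, 0, 0], "hand": 0}, {"travel": [0, 0, 0.1], "twist": [0, 0, 0], "hand": 0}, {"travel": [0, 0, 0.1], "twist": [0, 0, 0], "hand": 0}, {"travel": [0, 0, 0.1], "twist": [0, 0, 0], "hand": 0}, {"travel": [0, 0, 0], "twist": [0, 0, 0], "hand": 0}]'

```text
time_s: 8.05
eef_pos: [527.0, -96.9, 110.2]
orientation: [[-0.961, -0.276, -0.0], [-0.276, 0.961, -0.0], [0.0, 0.0, -1.0]]
wrist_force: [0.3, -0.4, -0.8]
gripper_width: 13.2
finger_force: 59.4
```

Request:
servo_tool --targets '[{"travel": [0, 0, 0.05], "twist": [0, 0, 0], "hand": 0}, {"travel": [0, 0, 0.05], "twist": [0, 0, 0], "hand": 0}, {"travel": [0, 0, 0.05], "twist": [0, 0, 0], "hand": 0}, {"travel": [0, 0, 0.05], "twist": [0, 0, 0], "hand": 0}, {"travel": [0, 0, 0], "twist": [0, 0, 0], "hand": 0}]'

```text
time_s: 8.55
eef_pos: [527.1, -96.9, 108.3]
orientation: [[-0.961, -0.276, 0.0], [-0.276, 0.961, 0.0], [-0.0, -0.0, -1.0]]
wrist_force: [0.1, 0.1, -1.8]
gripper_width: 13.0
finger_force: 59.4
```

Still free, with the foot at about 48 mm, so it's in the mouth. I'll keep going in small steps.

Request:
servo_tool --targets '[{"travel": [0, 0, 0.06], "twist": [0, 0, 0], "hand": 0}, {"travel": [0, 0, 0.06], "twist": [0, 0, 0], "hand": 0}, {"travel": [0, 0, 0.06], "twist": [0, 0, 0], "hand": 0}, {"travel": [0, 0, 0], "twist": [0, 0, 0], "hand": 0}]'

```text
time_s: 8.95
eef_pos: [527.5, -96.8, 106.5]
orientation: [[-0.961, -0.276, 0.001], [-0.276, 0.961, 0.0], [-0.001, -0.0, -1.0]]
wrist_force: [1.0, 0.6, -0.9]
gripper_width: 13.4
finger_force: 59.4
```

Request:
servo_tool --targets '[{"travel": [0, 0, 0.06], "twist": [0, 0, 0], "hand": 0}, {"travel": [0, 0, 0.06], "twist": [0, 0, 0], "hand": 0}, {"travel": [0, 0, 0], "twist": [0, 0, 0], "hand": 0}]'

```text
time_s: 9.25
eef_pos: [527.4, -96.8, 105.3]
orientation: [[-0.961, -0.276, 0.001], [-0.276, 0.961, 0.0], [-0.001, -0.0, -1.0]]
wrist_force: [1.8, 0.2, -1.4]
gripper_width: 13.2
finger_force: 59.4
```

Request:
servo_tool --targets '[{"travel": [0, 0, 0.1], "twist": [0, 0, 0], "hand": 0}, {"travel": [0, 0, 0.1], "twist": [0, 0, 0], "hand": 0}, {"travel": [0, 0, 0.1], "twist": [0, 0, 0], "hand": 0}, {"travel": [0, 0, 0], "twist": [0, 0, 0], "hand": 0}]'

```text
time_s: 9.65
eef_pos: [527.4, -96.9, 102.3]
orientation: [[-0.961, -0.276, 0.001], [-0.276, 0.961, 0.0], [-0.001, -0.0, -1.0]]
wrist_force: [2.6, 0.5, -2.0]
gripper_width: 13.2
finger_force: 59.3
```

Request:
servo_tool --targets '[{"travel": [0, 0, 0.1], "twist": [0, 0, 0], "hand": 0}, {"travel": [0, 0, 0.1], "twist": [0, 0, 0], "hand": 0}, {"travel": [0, 0, 0.1], "twist": [0, 0, 0], "hand": 0}, {"travel": [0, 0, 0], "twist": [0, 0, 0], "hand": 0}]'

```text
time_s: 10.05
eef_pos: [527.4, -96.9, 99.3]
orientation: [[-0.961, -0.276, 0.001], [-0.276, 0.961, 0.0], [-0.001, -0.0, -1.0]]
wrist_force: [3.2, -0.3, -0.3]
gripper_width: 12.8
finger_force: 59.4
```

Request:
servo_tool --targets '[{"travel": [-0.03, 0, 0.1], "twist": [0, 0, 0], "hand": 0}, {"travel": [0, 0, 0.1], "twist": [0, 0, 0], "hand": 0}, {"travel": [0, 0, 0.1], "twist": [0, 0, 0], "hand": 0}, {"travel": [0, 0, 0.1], "twist": [0, 0, 0], "hand": 0}, {"travel": [0, 0, 0], "twist": [0, 0, 0], "hand": 0}]'

```text
time_s: 10.55
eef_pos: [527.4, -96.8, 95.2]
orientation: [[-0.961, -0.276, 0.0], [-0.276, 0.961, 0.0], [-0.0, 0.0, -1.0]]
wrist_force: [2.1, -0.5, -0.7]
gripper_width: 13.2
finger_force: 59.4
```

Request:
servo_tool --targets '[{"travel": [0, 0, 0.1], "twist": [0, 0, 0], "hand": 0}, {"travel": [0, 0, 0.1], "twist": [0, 0, 0], "hand": 0}, {"travel": [0, 0, 0.1], "twist": [0, 0, 0], "hand": 0}, {"travel": [0, 0, 0], "twist": [0, 0, 0], "hand": 0}]'

```text
time_s: 10.95
eef_pos: [527.4, -96.8, 92.2]
orientation: [[-0.961, -0.276, 0.0], [-0.276, 0.961, 0.0], [-0.0, -0.0, -1.0]]
wrist_force: [2.4, 0.1, -0.1]
gripper_width: 13.1
finger_force: 59.4
```

Request:
servo_tool --targets '[{"travel": [0, 0, 0.05], "twist": [0, 0, 0], "hand": 0}, {"travel": [0, 0, 0.05], "twist": [0, 0, 0], "hand": 0}, {"travel": [0, 0, 0.04], "twist": [0, 0, 0], "hand": 0}, {"travel": [0, 0, 0], "twist": [0, 0, 0], "hand": 0}]'

```text
time_s: 11.35
eef_pos: [527.4, -96.9, 90.9]
orientation: [[-0.961, -0.276, 0.0], [-0.276, 0.961, 0.0], [-0.0, -0.0, -1.0]]
wrist_force: [3.7, 0.8, -0.4]
gripper_width: 12.9
finger_force: 59.4
```

Request:
servo_tool --targets '[{"travel": [0, 0, 0.03], "twist": [0, 0, 0], "hand": 0}, {"travel": [0, 0, 0.03], "twist": [0, 0, 0], "hand": 0}, {"travel": [0, 0, 0], "twist": [0, 0, 0], "hand": 0}]'

```text
time_s: 11.65
eef_pos: [527.4, -96.8, 90.3]
orientation: [[-0.961, -0.276, 0.0], [-0.276, 0.961, 0.0], [-0.0, -0.0, -1.0]]
wrist_force: [2.6, 1.0, 0.6]
gripper_width: 13.3
finger_force: 59.4
```

The key is home: foot at about 30 mm, forces about 3 N. Now I'll turn it anticlockwise (negative tool z) in small rows, watching the moment.

Request:
servo_tool --targets '[{"travel": [0, 0, 0], "twist": [0, 0, 0], "hand": 0}, {"travel": [-0.002, 0.004, 0], "twist": [0, 0, -0.05], "hand": 0}, {"travel": [-0.002, 0.004, 0], "twist": [0, 0, -0.05], "hand": 0}, {"travel": [-0.002, 0.004, 0], "twist": [0, 0, -0.05], "hand": 0}, {"travel": [-0.002, 0.004, 0], "twist": [0, 0, -0.05], "hand": 0}, {"travel": [0, 0, 0], "twist": [0, 0, 0], "hand": 0}]'

```text
time_s: 12.25
eef_pos: [527.7, -96.6, 90.3]
orientation: [[-0.887, -0.461, 0.001], [-0.461, 0.887, 0.0], [-0.001, -0.0, -1.0]]
wrist_force: [2.9, 0.7, -0.3]
gripper_width: 13.3
finger_force: 59.4
```

```bash
cat > st.py <<'E'
from plant import env
from h import *
s=env.sense();R=s["orientation"];print(s["time_s"],s["eef_pos"],"F",s["wrist_force"],"M",s["moment"],"psi",np.arctan2(R[1,1],R[0,1]),"Ftool",R.T@s["wrist_force"],s["joints"][5])
E
python3 st.py
```

```text
12.25 [527.687 -96.604  90.299] F [ 2.942  0.718 -0.317] M [ 0.216 -1.233 -0.033] psi 2.0503304377876734 Ftool [-2.941 -0.72   0.319] -1.2125904084069645
```

Request:
servo_tool --targets '[{"travel": [-0.002, 0.004, 0], "twist": [0, 0, -0.05], "hand": 0}, {"travel": [-0.002, 0.004, 0], "twist": [0, 0, -0.05], "hand": 0}, {"travel": [-0.002, 0.004, 0], "twist": [0, 0, -0.05], "hand": 0}, {"travel": [-0.002, 0.004, 0], "twist": [0, 0, -0.05], "hand": 0}]'

```text
time_s: 12.65
eef_pos: [527.6, -96.5, 90.3]
orientation: [[-0.777, -0.629, 0.001], [-0.629, 0.777, 0.0], [-0.001, -0.0, -1.0]]
wrist_force: [4.0, 0.8, -0.8]
gripper_width: 13.0
finger_force: 59.4
```

```bash
python3 st.py
```

```text
12.65 [527.648 -96.509  90.314] F [ 3.979  0.821 -0.849] M [ 0.192 -1.294 -0.151] psi 2.251061021610706 Ftool [-3.609 -1.864  0.852] -1.0121397486435704
```

Request:
servo_tool --targets '[{"travel": [-0.015, -0.006, 0], "twist": [0, 0, -0.05], "hand": 0}, {"travel": [-0.002, 0.004, 0], "twist": [0, 0, -0.05], "hand": 0}, {"travel": [-0.002, 0.004, 0], "twist": [0, 0, -0.05], "hand": 0}, {"travel": [-0.002, 0.004, 0], "twist": [0, 0, -0.05], "hand": 0}, {"travel": [-0.002, 0.004, 0], "twist": [0, 0, -0.05], "hand": 0}, {"travel": [-0.002, 0.004, 0], "twist": [0, 0, -0.05], "hand": 0}]'

```text
time_s: 13.25
eef_pos: [527.5, -96.3, 90.3]
orientation: [[-0.557, -0.831, 0.0], [-0.831, 0.557, -0.0], [-0.0, -0.0, -1.0]]
wrist_force: [3.3, 0.4, 0.2]
gripper_width: 13.0
finger_force: 59.4
```

```bash
python3 st.py
```

```text
13.25 [527.49  -96.325  90.284] F [3.337 0.398 0.206] M [ 0.053 -1.111 -0.1  ] psi 2.551101122447796 Ftool [-2.189 -2.551 -0.205] -0.7126087506147298
```

Request:
servo_tool --targets '[{"travel": [-0.01, -0.006, 0], "twist": [0, 0, -0.05], "hand": 0}, {"travel": [-0.002, 0.004, 0], "twist": [0, 0, -0.05], "hand": 0}, {"travel": [-0.002, 0.004, 0], "twist": [0, 0, -0.05], "hand": 0}, {"travel": [-0.002, 0.004, 0], "twist": [0, 0, -0.05], "hand": 0}, {"travel": [-0.002, 0.004, 0], "twist": [0, 0, -0.05], "hand": 0}, {"travel": [-0.002, 0.004, 0], "twist": [0, 0, -0.05], "hand": 0}]'

```text
time_s: 13.85
eef_pos: [527.3, -96.2, 90.3]
orientation: [[-0.286, -0.958, -0.0], [-0.958, 0.286, -0.0], [0.0, 0.0, -1.0]]
wrist_force: [2.5, -0.8, -0.3]
gripper_width: 12.6
finger_force: 59.4
```

```bash
python3 st.py
```

```text
13.85 [527.328 -96.239  90.284] F [ 2.485 -0.814 -0.275] M [-0.124 -1.086 -0.147] psi 2.851061145991764 Ftool [ 0.068 -2.614  0.275] -0.41307568461989863
```

Request:
servo_tool --targets '[{"travel": [0, 0, 0], "twist": [0, 0, -0.03], "hand": 0}, {"travel": [0, 0, 0], "twist": [0, 0, -0.03], "hand": 0}, {"travel": [0, 0, 0], "twist": [0, 0, 0], "hand": 0}]'

```text
time_s: 14.15
eef_pos: [527.3, -96.2, 90.3]
orientation: [[-0.23, -0.973, -0.0], [-0.973, 0.23, -0.0], [0.0, 0.0, -1.0]]
wrist_force: [3.3, 0.0, -0.7]
gripper_width: 12.8
finger_force: 59.5
```

```bash
python3 st.py
```

```text
14.15 [527.275 -96.205  90.272] F [ 3.292  0.023 -0.669] M [-0.055 -1.059 -0.089] psi 2.9093567742353366 Ftool [-0.78  -3.199  0.668] -0.3547405947271709
```

Request:
servo_tool --targets '[{"travel": [0, 0, 0], "twist": [0, 0, -0.02], "hand": 0}, {"travel": [0, 0, 0], "twist": [0, 0, 0], "hand": 0}]'

```text
time_s: 14.35
eef_pos: [527.3, -96.1, 90.3]
orientation: [[-0.21, -0.978, -0.0], [-0.978, 0.21, -0.0], [0.0, 0.0, -1.0]]
wrist_force: [2.9, -0.2, 0.0]
gripper_width: 13.2
finger_force: 59.5
```

```bash
python3 st.py
```

```text
14.35 [527.307 -96.147  90.278] F [ 2.928 -0.157  0.004] M [-0.248 -0.966 -0.113] psi 2.9304425074968923 Ftool [-0.46  -2.895 -0.005] -0.3337694409649277
```

Request:
servo_tool --targets '[{"travel": [0, 0, 0], "twist": [0, 0, -0.02], "hand": 0}, {"travel": [0, 0, 0], "twist": [0, 0, -0.02], "hand": 0}, {"travel": [0, 0, 0], "twist": [0, 0, 0], "hand": 0}]'

```text
time_s: 14.65
eef_pos: [527.3, -96.1, 90.3]
orientation: [[-0.17, -0.986, -0.0], [-0.986, 0.17, -0.0], [0.0, 0.0, -1.0]]
wrist_force: [3.0, -1.2, -0.3]
gripper_width: 13.5
finger_force: 59.5
```

```bash
python3 st.py
```

```text
14.65 [527.264 -96.123  90.277] F [ 3.019 -1.178 -0.279] M [-0.436 -1.004 -0.   ] psi 2.9711501272751377 Ftool [ 0.649 -3.175  0.278] -0.2930744949242721
```

Request:
servo_tool --targets '[{"travel": [0, 0, 0], "twist": [0, 0, -0.02], "hand": 0}, {"travel": [0, 0, 0], "twist": [0, 0, 0], "hand": 0}]'

```text
time_s: 14.85
eef_pos: [527.3, -96.1, 90.3]
orientation: [[-0.15, -0.989, -0.0], [-0.989, 0.15, -0.0], [0.0, 0.0, -1.0]]
wrist_force: [2.3, -2.0, -1.3]
gripper_width: 13.1
finger_force: 59.5
```

```bash
python3 st.py
```

```text
14.85 [527.262 -96.113  90.297] F [ 2.279 -1.973 -1.306] M [-0.5   -0.942 -0.094] psi 2.991169862307717 Ftool [ 1.609 -2.549  1.306] -0.273046235311664
```

Request:
servo_tool --targets '[{"travel": [0, 0, 0], "twist": [0, 0, -0.02], "hand": 0}, {"travel": [0, 0, 0], "twist": [0, 0, 0], "hand": 0}]'

```text
time_s: 15.05
eef_pos: [527.2, -96.1, 90.3]
orientation: [[-0.13, -0.992, -0.0], [-0.992, 0.13, -0.0], [0.0, 0.0, -1.0]]
wrist_force: [2.2, -1.3, 0.1]
gripper_width: 13.3
finger_force: 59.5
```

```bash
python3 st.py
```

```text
15.05 [527.246 -96.113  90.28 ] F [ 2.19  -1.292  0.108] M [-0.516 -0.967 -0.081] psi 3.011147446388597 Ftool [ 0.996 -2.34  -0.108] -0.2530322189876578
```

Request:
servo_tool --targets '[{"travel": [0, 0, 0], "twist": [0, 0, -0.02], "hand": 0}, {"travel": [0, 0, 0], "twist": [0, 0, 0], "hand": 0}]'

```text
time_s: 15.25
eef_pos: [527.2, -96.1, 90.3]
orientation: [[-0.11, -0.994, -0.0], [-0.994, 0.11, -0.0], [0.0, 0.0, -1.0]]
wrist_force: [2.8, -2.0, -0.0]
gripper_width: 12.9
finger_force: 59.4
```

```bash
python3 st.py
```

```text
15.25 [527.213 -96.083  90.251] F [ 2.812 -2.047 -0.047] M [-0.635 -0.85  -0.103] psi 3.0312198318723684 Ftool [ 1.724 -3.021  0.046] -0.2329911647576843
```

Request:
servo_tool --targets '[{"travel": [0, 0, 0], "twist": [0, 0, -0.02], "hand": 0}, {"travel": [0, 0, 0], "twist": [0, 0, 0], "hand": 0}]'

```text
time_s: 15.45
eef_pos: [527.2, -96.1, 90.3]
orientation: [[-0.09, -0.996, -0.0], [-0.996, 0.09, -0.0], [0.0, 0.0, -1.0]]
wrist_force: [3.2, -2.5, -0.4]
gripper_width: 13.1
finger_force: 59.4
```

```bash
python3 st.py
```

```text
15.45 [527.244 -96.074  90.3  ] F [ 3.206 -2.494 -0.365] M [-0.633 -0.826 -0.1  ] psi 3.0511732417725796 Ftool [ 2.194 -3.418  0.364] -0.21301257179173871
```

Request:
servo_tool --targets '[{"travel": [0, 0, 0], "twist": [0, 0, -0.02], "hand": 0}, {"travel": [0, 0, 0], "twist": [0, 0, 0], "hand": 0}]'

```text
time_s: 15.65
eef_pos: [527.3, -96.1, 90.3]
orientation: [[-0.071, -0.997, -0.0], [-0.997, 0.071, 0.0], [-0.0, 0.0, -1.0]]
wrist_force: [0.7, -2.6, -1.0]
gripper_width: 13.1
finger_force: 59.5
```

```bash
python3 st.py
```

```text
15.65 [527.254 -96.062  90.292] F [ 0.683 -2.582 -0.994] M [-0.69  -0.776 -0.265] psi 3.0708324077119045 Ftool [ 2.527 -0.864  0.994] -0.1932395373019559
```

Request:
servo_tool --targets '[{"travel": [0, 0, 0], "twist": [0, 0, 0], "hand": 0}]'

```text
time_s: 15.75
eef_pos: [527.2, -96.1, 90.3]
orientation: [[-0.071, -0.997, -0.0], [-0.997, 0.071, 0.0], [0.0, 0.0, -1.0]]
wrist_force: [1.9, -2.2, -0.0]
gripper_width: 13.2
finger_force: 59.5
```

```bash
python3 st.py
```

```text
15.75 [527.234 -96.058  90.281] F [ 1.89  -2.241 -0.048] M [-0.701 -0.761 -0.249] psi 3.0703671087599558 Ftool [ 2.101 -2.045  0.048] -0.19373666093237124
```

Request:
servo_tool --targets '[{"travel": [0, 0, 0], "twist": [0, 0, -0.006], "hand": 0}, {"travel": [0, 0, 0], "twist": [0, 0, 0], "hand": 0}]'

```text
time_s: 15.95
eef_pos: [527.2, -96.1, 90.3]
orientation: [[-0.065, -0.998, -0.0], [-0.998, 0.065, -0.0], [0.0, 0.0, -1.0]]
wrist_force: [1.9, -1.9, -0.5]
gripper_width: 13.6
finger_force: 59.5
```

```bash
python3 st.py
```

```text
15.95 [527.239 -96.069  90.272] F [ 1.905 -1.875 -0.499] M [-0.718 -0.725 -0.252] psi 3.0764901075131856 Ftool [ 1.747 -2.023  0.499] -0.18762180210306492
```

The stop is reached: the moment stepped to -0.25 N m and holds there. I'll ease off slightly, let go and rise straight up.

Request:
servo_tool --targets '[{"travel": [0, 0, 0], "twist": [0, 0, 0.02], "hand": 0}, {"travel": [0, 0, 0], "twist": [0, 0, 0], "hand": 3}, {"travel": [0, 0, 0], "twist": [0, 0, 0], "hand": 5}, {"travel": [0, 0, 0], "twist": [0, 0, 0], "hand": 6}, {"travel": [0, 0, 0], "twist": [0, 0, 0], "hand": 6}, {"travel": [0, 0, 0], "twist": [0, 0, 0], "hand": 6}]'

```text
time_s: 16.55
eef_pos: [527.2, -95.9, 90.2]
orientation: [[-0.085, -0.996, -0.001], [-0.996, 0.085, 0.0], [-0.0, 0.001, -1.0]]
wrist_force: [-1.1, -0.3, 0.1]
gripper_width: 60.1
finger_force: 0.0
```

Request:
servo_tool --targets '[{"travel": [0, 0, -1], "twist": [0, 0, 0], "hand": 6}, {"travel": [0, 0, -2], "twist": [0, 0, 0], "hand": 6}, {"travel": [0, 0, -3], "twist": [0, 0, 0], "hand": 6}, {"travel": [0, 0, -3], "twist": [0, 0, 0], "hand": 6}, {"travel": [0, 0, -3], "twist": [0, 0, 0], "hand": 6}, {"travel": [0, 0, 0], "twist": [0, 0, 0], "hand": 6}, {"travel": [0, 0, 0], "twist": [0, 0, 0], "hand": 6}]'

```text
time_s: 17.25
eef_pos: [527.5, -95.9, 211.5]
orientation: [[-0.085, -0.996, 0.002], [-0.996, 0.085, 0.001], [-0.001, -0.002, -1.0]]
wrist_force: [-0.6, 0.7, -0.3]
gripper_width: 60.0
finger_force: 0.0
```

```bash
python3 st.py; python3 - <<'E'
from plant import env
from h import *
F={n:env.grab_frame(n) for n in("wrist","scene")}
f=F["wrist"];h=cv2.cvtColor(f["image"],cv2.COLOR_BGR2HSV);m=cv2.inRange(h,(0,170,60),(4,255,255))
n,l,st,ce=cv2.connectedComponentsWithStats(m)
for i in range(1,n):
    if st[i,4]>40:
        ys,xs=np.nonzero(l==i);w=wonz(f,cv2.boxPoints(cv2.minAreaRect(np.c_[xs,ys].astype(np.float32))),120);d=np.roll(w,-1,0)-w
        print(w.mean(0),np.linalg.norm(d,axis=1),np.degrees(np.arctan2(d[:,1],d[:,0])))
a=cv2.resize(f["image"][100:250,180:330],(400,400));b=cv2.resize(F["scene"]["image"][120:220,260:360],(400,400));cv2.imwrite("pics/end.png",np.hstack([a,b]))
E
```

```text
17.25 [527.484 -95.904 211.492] F [-0.639  0.662 -0.292] M [ 0.078  0.025 -0.06 ] psi 3.056381467842452 Ftool [-0.605  0.694  0.291] -0.2076031265863496
[ 525.011 -108.859  120.   ] [12.194 18.923 12.485 18.923] [175.103  85.564  -4.9   -95.316]
[1038.872  196.516  120.   ] [112.85   12.651 111.016  14.98 ] [-143.107  155.585   37.728  -21.188]
```

View pics/end.png

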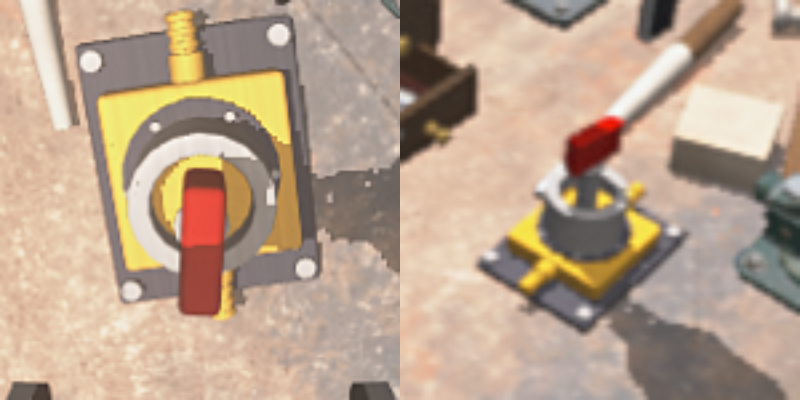

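The final views show the key upright in the socket at crop (203,240), its handle at about 85°, which matches a spindle at its stop. The fingers are clear.

```bash
python3 -c "
from plant import env
print(env.hand_in())"
```

```text
the job is handed in; nothing more can be done
None
```

The key is home in the socket and turned anticlockwise to the valve's stop, then let go and left standing upright, and I handed the job in after about 17 s of robot time; the hand-in returned no verdict.

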